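Gather ball feet in a tilting bin and scoop them out

ROBOT

A 6-joint arm with a two-finger parallel gripper is mounted at the origin on the work surface. World frame = base frame: x ahead of the robot, y to its left, z up, the work surface at z = 0. Lengths are in m, angles in rad, forces in N, time in s.
With the tool pointing down it reaches from about 0.325 to 0.9 m from the base axis. Payload 6.1 kg.
Tool frame: the origin (TCP) lies midway between the tips of the shut fingers; the grasp point (between the pads) lies 19 mm behind it; x points along the fingers, y is the direction in which the jaws open and shut, and the axes are right-handed (so a half turn about x gives the same grasp; the last joint's range is limited). The gripper opens to 85 mm and grips with 20 to 120 N. Pads are 22 mm wide; open, the fingers measure 114 mm over their backs; the gripper's body (76 mm by 85 mm) begins 54 mm behind the grasp point. The pads swing forward as they close: fully open they stand 13 mm farther back than shut.
Start: joints at [-1.279, 0.22, 1.526, -0, 1.395, -0.126], TCP at [0.254, -0.571, 0.231] pointing down, gripper open.
Joint ranges: [-2.98, 2.98], [-0.91, 2.08], [0.09, 2.57], [-1.24, 4.39], [0.2, 2.65], [-2.68, 2.68]. Speed limits (rad/s): [2.57, 2.57, 3.01, 3.14, 3.14, 3.14].

INTERFACE

Orientations are given as [roll, pitch, yaw] about the fixed x, y, z axes, in that order (R = Rz(yaw) Ry(pitch) Rx(roll)).
In Python, from plant import movep, move_l, set_joints, gripper_to, hold, inverse_kinematics, observe, get_image, get_calibration, Unreachable, job_done gives the robot as it stands. Calls block until the motion is done:
- movep(position, orientation): joint-space move of the TCP to a pose.
- move_l(position, feed=0.15, rotation=None, max_force=None): straight line of the TCP; rotation=None keeps the orientation; feed is the mean speed in m/s. With max_force (N) it stops when the force on the tool has changed by that much, and returns True; else False.
- set_joints(angles): joint-space move.
- gripper_to(opening, f_grip=None): finger opening in m; f_grip is the grip in N (None keeps the last); returns when the fingers have stopped.
- hold(seconds).
- inverse_kinematics(position, orientation): joint angles nearest the present ones, or None.
- observe(): the state.
- get_image(name): name is "scene" or "top" or "wrist"; returns (picture, depth): 480x640x3 uint8, red, green, blue; 480x640 float32, m along the optical axis (not along the pixel's ray), 0 where there is no reading.
- get_calibration(name): a dict with "intrinsics" (3x3 intrinsics, pixels), "dist_coeffs" ([k1, k2, p1, p2, k3] as OpenCV has them; the pictures are not rectified), "world_from_camera" (4x4, takes a point from camera to world coordinates). Camera axes: x right, y down, z forward; pixel columns grow to the right and rows downward; lengths in m; the calibration is good to about 2 mm. A picture is of the moment at which its call begins: read the wrist's pose just before it. get_calibration takes no time and is no camera call; for the wrist camera it gives the pose at the moment of the call.
A pose or a line that the arm cannot do raises Unreachable and nothing moves.
- job_done(): hands the job in, once; it reports no verdict.
The state is a dict: "time_s": time; "q": joint angles; "joint_velocities": joint speeds; "joint_torque": joint torques, N m; "eef_pos": TCP position; "tcp_rot": TCP orientation; "ft_force": force on the tool from outside, world axes, zero at the start; "torque": the same for the moment, N m; "opening": finger opening in m.
Only numpy, scipy, OpenCV 4.12 (cv2) and the standard library are available. Lean on these libraries where they do the work, as an engineer would, in place of code of your own. Each camera call takes 0.05 s, during which the arm holds its last target.

TASK

Raise the wide end of the parts bin (it has a fin handle) until it is tipped up against its stop, so that the three brass ball feet roll down together into the narrow pocket. Then take the scoop, scoop the balls out of the pocket (never touching them with the fingers), empty them all into the square steel tray, and stand the scoop upright on the bench again. Do not shift the solder spool, the transformer or the screwdriver.

Things in the scene. Friction and masses are not known exactly. Their poses are not given: they have to be found in the camera images.
- stand: fixed dark steel stand carrying the tilting bin. Origin on the bench straight below the hinge; z up; hinge axis parallel to its x, 60 mm above the origin. Its -y points to the bin's narrow pocket end, +y to the wide end with the fin handle. Base 190 x 200 x 6 mm; two cheeks flank the pocket at the hinge: 44 mm long in y, outer faces at x = +-56 mm, tops 72 mm above the bench
- bin (a joint): tilt of the open grey plastic parts bin about the hinge, rad: 0 = level (as found), 0.44 = end stop, wide end raised, narrow end low. A stiff hinge (0.9 N m friction): it stays where it is left; lifting at the handle takes about 7 N. Bin frame = the stand's axes turned by this angle about x, origin on the hinge; floor top at z = -30 mm; walls 3 mm thick, 50 mm high
- bin_handle (a point): grip point on the fin handle that stands out from the wide end of the bin: a plate 12 mm thick (x) , 52 mm long in y (bin frame y 172 to 224 mm), 50 mm high (z -10 to +40 mm). The point is at bin frame (0, 203, 20) mm, mid-thickness, 20 mm below the fin's top. Axes as the bin's
- bin_pocket (a point): foot of the pocket's end wall on the floor, mid-width: bin frame (0, -50, -30) mm; axes as the bin's (+y up to the wide end, z normal to the floor). Inside widths: 78 mm from y = -50 to +30 mm (the pocket), widening evenly to 140 mm at y = +90, 140 mm from there to y = +170 mm. The end wall leans outward, to -y, 15 deg from the floor's normal
- scoop: flat aluminium hand scoop with upright black handle, standing on its flat underside. Origin at its underside; z up; -y points to the open lip. Pan 68 mm wide (64 inside), floor 1.2 mm thick from the lip at y = -33 mm to the back wall at y = +32 mm; side walls from 13 mm behind the lip (13.6 mm high, 27 mm high from y = +2 mm on), back wall 27 mm high. About 90 g
- scoop_grip (a point): grip point in the scoop's handle: an upright rubber-covered bar behind the back wall, 14 mm thick (x), 24 mm long in y (32 to 56 mm), from 10 to 110 mm above the underside. The point is at scoop frame (0, 44, 88) mm. Axes as the scoop's
- scoop_pan (a point): middle of the top of the scoop's pan floor: scoop frame (0, 0, 1.2) mm. Axes as the scoop's
- tray: loose square open steel tray, 126 x 126 mm outside, 40 mm high, walls and floor 3 mm. Origin at the centre of its underside; 0.4 kg
- ball1: one of three alike solid brass ball feet, 20 mm diameter, 33 g, lying apart in the wide part of the bin. Origin at its centre. It rolls once its support slopes by more than about 12 deg
- ball2: one of three alike solid brass ball feet, 20 mm diameter, 33 g, lying apart in the wide part of the bin. Origin at its centre. It rolls once its support slopes by more than about 12 deg
- ball3: one of three alike solid brass ball feet, 20 mm diameter, 33 g, lying apart in the wide part of the bin. Origin at its centre. It rolls once its support slopes by more than about 12 deg
- spool: solder spool standing on end, 44 mm wide, 40 mm tall; origin at its underside
- transformer: iron-core transformer, 100 x 70 x 56 mm; origin at its underside
- driver: screwdriver lying on the bench; origin at its underside near its middle
Not all that is in view belongs to the job. Leave any blue, brown or red look-alike of the scoop alone.

How it is judged:
On the way, in this order (a step that is already met when the one before it is completed fails the run):
1. the bin is tipped up to within 0.06 rad of its stop and all three balls have rolled down into the narrow pocket (value of joint bin above 0.38 rad and y of each of ball1, ball2, ball3 in the frame of bin_pocket below 0.08 m and z of each of ball1, ball2, ball3 in the frame of bin_pocket below 0.05 m), for 0.3 s.
2. at least one ball is carried in the scoop's pan, above the bin's walls (((x of ball1 in the frame of scoop_pan between -0.034 and 0.034 m and y of ball1 in the frame of scoop_pan between -0.036 and 0.033 m and z of ball1 in the frame of scoop_pan between 0 and 0.032 m) or (x of ball2 in the frame of scoop_pan between -0.034 and 0.034 m and y of ball2 in the frame of scoop_pan between -0.036 and 0.033 m and z of ball2 in the frame of scoop_pan between 0 and 0.032 m) or (x of ball3 in the frame of scoop_pan between -0.034 and 0.034 m and y of ball3 in the frame of scoop_pan between -0.036 and 0.033 m and z of ball3 in the frame of scoop_pan between 0 and 0.032 m)) and z of scoop_pan in the frame of bin_pocket above 0.05 m), for 0.1 s.
3. all three balls lie in the tray (x of ball1 in the frame of tray between -0.061 and 0.061 m and y of ball1 in the frame of tray between -0.061 and 0.061 m and z of ball1 in the frame of tray between 0 and 0.036 m and x of ball2 in the frame of tray between -0.061 and 0.061 m and y of ball2 in the frame of tray between -0.061 and 0.061 m and z of ball2 in the frame of tray between 0 and 0.036 m and x of ball3 in the frame of tray between -0.061 and 0.061 m and y of ball3 in the frame of tray between -0.061 and 0.061 m and z of ball3 in the frame of tray between 0 and 0.036 m), for 0.2 s.
At the end, for the whole second after the job is handed in: All three balls lie inside the upright tray (below its rim), slower than 0.05 m/s; the scoop stands on the bench on its flat underside (tilt under 0.15 rad, underside within 8 mm of the bench), not in the tray (over 80 mm from the tray's centre), at rest (under 0.02 m/s) (all of step 3 and linear speed of each of ball1, ball2, ball3 below 0.05 m/s and angle between scoop's own z axis and vertical below 0.15 rad and height (world z) of scoop below 0.008 m and horizontal distance between scoop and tray above 0.08 m and linear speed of scoop below 0.02 m/s and angle between tray's own z axis and vertical below 0.1 rad); the robot touches nothing.
It fails at once if a ball is touched by the fingers (over 0.3 N) (contact force between the fingers and ball1 above 0.3 N or contact force between the fingers and ball2 above 0.3 N or contact force between the fingers and ball3 above 0.3 N).
It fails at once if a bystander (solder spool, transformer, screwdriver) is moved by more than 40 mm (distance of any of spool, transformer, driver from where it was at the start of the episode above 0.04 m).
It also fails if it takes over 67 s, if anything falls off the work surface, if the arm or the gripper's body presses on something with over 40 N, if the wrist force passes 120 N, or if a joint passes its speed limit or range.

## Working session

There is one attempt and no reset: what is moved stays moved. The work goes in short steps, each a Python script; the robot and the scene stay as the last script left them, time stands still between calls to the robot, and variables do not carry over. Pictures are saved under pics/ and viewed, and the job is handed in when it is done.

```bash
ls; mkdir -p pics; python3 - <<'E'
from plant import *
import cv2, numpy as np
for n in ["scene","top"]:
    im,d=get_image(n); c=get_calibration(n)
    cv2.imwrite(f"pics/{n}0.png",im[:,:,::-1]); np.savez(f"{n}0.npz",im=im,d=d,**c)
    print(n,c)
o=observe(); print(o)
E
```

```text
pics
scene {'intrinsics': array([[436.63419296,   0.        , 321.00655357],
       [  0.        , 436.63419296, 241.40309897],
       [  0.        ,   0.        ,   1.        ]]), 'dist_coeffs': array([-0.03877726,  0.        ,  0.        ,  0.        ,  0.        ]), 'world_from_camera': array([[ 3.28776127e-01,  6.23375574e-01, -7.09442846e-01,
         1.21711121e+00],
       [ 9.44407590e-01, -2.16419390e-01,  2.47501415e-01,
        -3.36430580e-01],
       [ 7.49148906e-04, -7.51375765e-01, -6.59874153e-01,
         7.32033303e-01],
       [ 0.00000000e+00,  0.00000000e+00,  0.00000000e+00,
         1.00000000e+00]])}
top {'intrinsics': array([[588.29232393,   0.        , 326.38964917],
       [  0.        , 588.29232393, 245.10025474],
       [  0.        ,   0.        ,   1.        ]]), 'dist_coeffs': array([-0.12752226,  0.        ,  0.        ,  0.        ,  0.        ]), 'world_from_camera': array([[-0.00713925, -0.98032948,  0.19723878,  0.19410629],
       [-0.99989242,  0.00952589,  0.01115414, -0.08948609],
       [-0.0128136 , -0.19713793, -0.98029202,  1.64822981],
       [ 0.        ,  0.        ,  0.        ,  1.        ]])}
{'time_s': 0.1, 'q': array([-1.27909614e+00,  2.21143845e-01,  1.52751337e+00,  9.31430235e-06,
        1.39470717e+00, -1.26124395e-01]), 'joint_velocities': array([ 0.00111552, -0.00245586, -0.00317604, -0.00092405, -0.00058702,
       -0.00020462]), 'joint_torque': array([ 4.33094847e-04, -4.98245108e+01, -3.90547299e+01, -2.62967359e-05,
        5.65783703e-03,  2.33412329e-06]), 'eef_pos': array([ 0.25343326, -0.57070613,  0.23030194]), 'tcp_rot': array([-1.70209491,  1.56902457,  1.85732069]), 'ft_force': array([ 0.05402555, -0.02987659,  0.1232752 ]), 'torque': array([-0.04534803, -0.00952443,  0.00539258]), 'opening': 0.08553298727939446}
```

View pics/scene0.png

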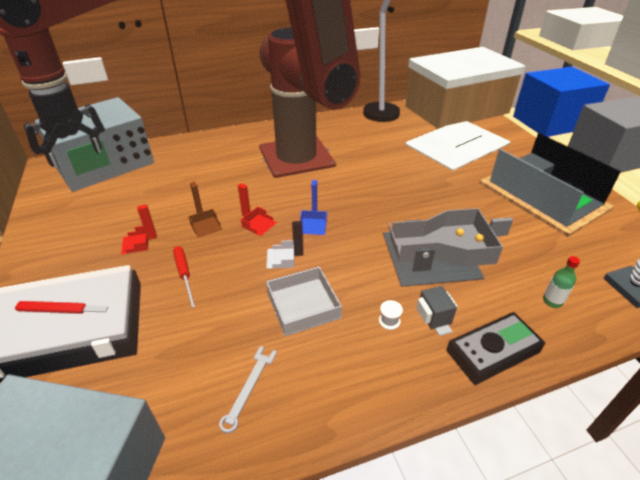

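View pics/top0.png

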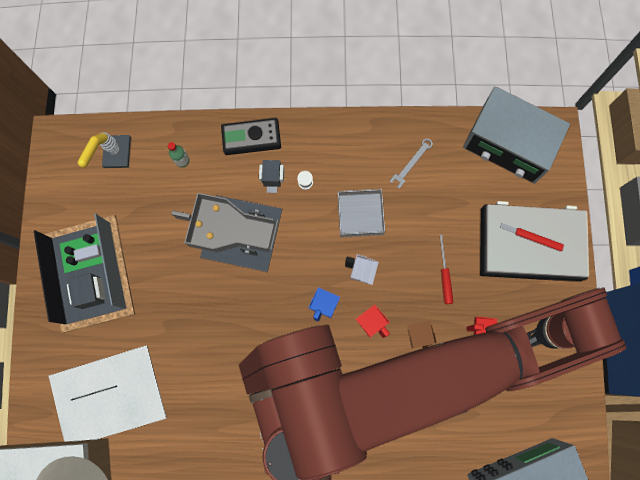

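```bash
python3 - <<'E'
import cv2
im=cv2.imread("pics/top0.png")
cv2.imwrite("pics/topcrop.png",cv2.resize(im[150:310,160:400],None,fx=3.3,fy=3.3,interpolation=cv2.INTER_CUBIC))
im=cv2.imread("pics/scene0.png")
cv2.imwrite("pics/scenecrop.png",cv2.resize(im[170:340,250:520],None,fx=2.9,fy=2.9,interpolation=cv2.INTER_CUBIC))
E
```

```text
(no output)
```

View pics/topcrop.png

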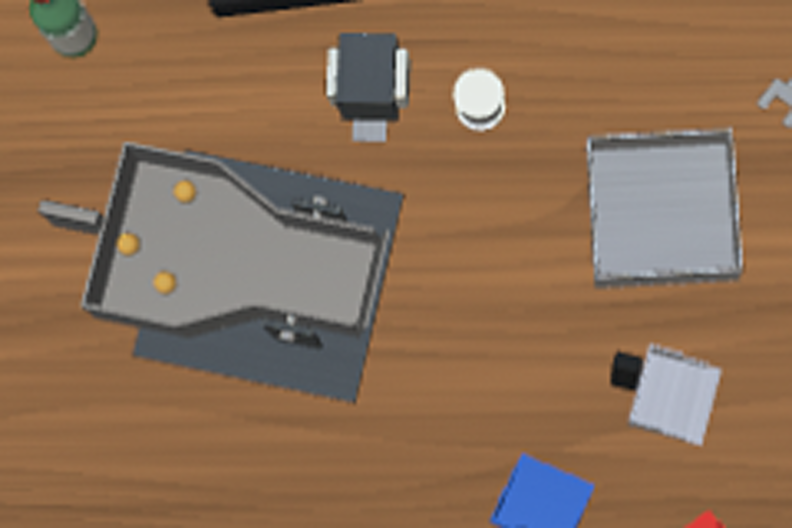

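View pics/scenecrop.png

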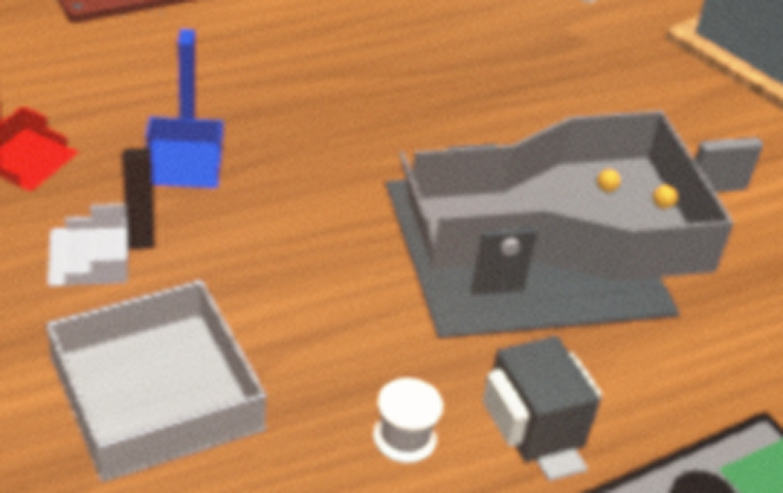

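```bash
cat > h.py <<'E'
import numpy as np, cv2
def load(f):
    z=np.load(f); return z['im'],z['d'],dict(intrinsics=z['intrinsics'],dist_coeffs=z['dist_coeffs'],world_from_camera=z['world_from_camera'])
def rays(c,uv):
    p=cv2.undistortPoints(np.array(uv,float).reshape(-1,1,2),c['intrinsics'],c['dist_coeffs']).reshape(-1,2)
    return np.c_[p,np.ones(len(p))]
def onplane(c,uv,z):
    T=c['world_from_camera']; r=rays(c,uv)@T[:3,:3].T; o=T[:3,3]
    return o+r*((np.asarray(z)-o[2])/r[:,2])[:,None]
def cloud(c,d):
    v,u=np.mgrid[0:480,0:640]
    r=rays(c,np.c_[u.ravel(),v.ravel()])*d.reshape(-1,1)
    T=c['world_from_camera']
    return (r@T[:3,:3].T+T[:3,3]).reshape(480,640,3)
def proj(c,P):
    T=np.linalg.inv(c['world_from_camera']); rv=cv2.Rodrigues(T[:3,:3])[0]
    return cv2.projectPoints(np.array(P,float).reshape(-1,1,3),rv,T[:3,3],c['intrinsics'],c['dist_coeffs'])[0].reshape(-1,2)
E
python3 - <<'E'
from h import *
np.set_printoptions(precision=4,suppress=True)
im,d,c=load("top0.npz")
f=lambda L:[(160+a/3.3,150+b/3.3) for a,b in L]
print("base corners (0.006)");print(onplane(c,f([(404,194),(355,402),(134,355)]),.006))
print("scoop pan lip corners z~0");print(onplane(c,f([(720,368),(702,444)]),.001))
print("scoop back top corners");print(onplane(c,f([(652,345),(630,423)]),.027))
print("handle top");print(onplane(c,f([(642,354),(614,353),(611,386),(638,390)]),.11))
print("tray corners top");print(onplane(c,f([(587,141),(732,130),(742,277),(597,284)]),.04))
print("balls");print(onplane(c,f([(185,191),(128,243),(165,282)]),.040))
print("fin top");print(onplane(c,f([(39,205),(98,218)]),.10))
print("bin top corners");print(onplane(c,f([(126,145),(84,308),(390,232),(366,330)]),.08))
for n in ["top0.npz","scene0.npz"]:
    im,d,c=load(n); P=cloud(c,d)
    v=d>0; print(n,v.mean())
    # bench height check
    z=P[...,2][v]; zz=z[(abs(z)<.02)]; print(np.percentile(zz,[5,25,50,75,95]))
E
```

```text
base corners (0.006)
[[0.6328 0.0555 0.006 ]
 [0.449  0.0962 0.006 ]
 [0.4916 0.2893 0.006 ]]
scoop pan lip corners z~0
[[ 0.4766 -0.2175  0.001 ]
 [ 0.4108 -0.2006  0.001 ]]
scoop back top corners
[[ 0.4925 -0.1582  0.027 ]
 [ 0.4258 -0.1385  0.027 ]]
handle top
[[ 0.4699 -0.1465  0.11  ]
 [ 0.4709 -0.124   0.11  ]
 [ 0.4441 -0.1212  0.11  ]
 [ 0.4406 -0.1428  0.11  ]]
tray corners top
[[ 0.6692 -0.1049  0.04  ]
 [ 0.6779 -0.2301  0.04  ]
 [ 0.548  -0.2351  0.04  ]
 [ 0.5431 -0.112   0.04  ]]
balls
[[0.6288 0.2421 0.04  ]
 [0.5833 0.2902 0.04  ]
 [0.5486 0.2568 0.04  ]]
fin top
[[0.6023 0.3527 0.1   ]
 [0.5904 0.3021 0.1   ]]
bin top corners
[[0.659  0.2858 0.08  ]
 [0.5184 0.3159 0.08  ]
 [0.5804 0.0604 0.08  ]
 [0.4975 0.0794 0.08  ]]
top0.npz 0.9960221354166666
[-0.0066 -0.0027  0.0002  0.0033  0.0097]
scene0.npz 0.9959505208333334
[-0.0038 -0.0021 -0.001   0.0003  0.0097]
```

```bash
cat >> h.py <<'E'
from scipy.spatial.transform import Rotation as Rt
def Rm(rpy): return Rt.from_euler('xyz',rpy).as_matrix()
def rpy(R): return Rt.from_matrix(R).as_euler('xyz')
# stand estimate (x,y,yaw)
ST=[0.5525,0.133,np.deg2rad(-12.3)]
def bin_T(th,st=None):
    st=ST if st is None else st
    T=np.eye(4); T[:3,:3]=Rt.from_euler('z',st[2]).as_matrix()@Rt.from_euler('x',th).as_matrix(); T[:3,3]=[st[0],st[1],0.06]; return T
def ap(T,p): return T[:3,:3]@np.asarray(p,float)+T[:3,3]
# tool rotation for object frame R: tool x=-obj z, tool y = s*obj x
def toolR(R,s=1):
    x=-R[:,2]; y=s*R[:,0]; return np.c_[x,y,np.cross(x,y)]
E
python3 - <<'E'
from plant import *
from h import *
np.set_printoptions(precision=4,suppress=True)
c=get_calibration("wrist"); o=observe()
R=Rm(o['tcp_rot']); T=c['world_from_camera']
print(c['intrinsics'],c['dist_coeffs']); print(R.T@(T[:3,3]-o['eef_pos'])); print(R.T@T[:3,:3]); print(R)
for s in (1,-1):
  for th in (0,.22,.44):
    B=bin_T(th); g=ap(B,[0,203,20]); TR=toolR(B[:3,:3],s); p=g+TR[:,0]*.019
    print(s,th,p,inverse_kinematics(p,rpy(TR)))
  for tilt in (.44,.2,0,-.35):
    Sc=bin_T(tilt)[:3,:3]; TR=toolR(Sc,s)
    lip=ap(bin_T(.44),[0,-50,-30]); g=lip+Sc@np.array([0,77,88]); p=g+TR[:,0]*.019
    print('scoop',s,tilt,p,inverse_kinematics(p,rpy(TR)))
  p=[.46,-.15,.10]
  for yaw in (-12,0,14):
   print('sc',yaw,inverse_kinematics(p,rpy(toolR(Rt.from_euler('z',yaw,degrees=True).as_matrix(),s))))
E
```

```text
[[345.7975   0.     316.3238]
 [  0.     345.7975 240.3105]
 [  0.       0.       1.    ]] [-0.0106  0.      0.      0.      0.    ]
[-0.143   0.001  -0.0838]
[[-0.0018 -0.3273  0.9449]
 [ 1.     -0.0005  0.0017]
 [-0.0001  0.9449  0.3273]]
[[-0.0005  0.4058 -0.914 ]
 [ 0.0017 -0.914  -0.4058]
 [-1.     -0.0018 -0.0002]]
1 0 [ 43.7977 198.4733  20.041 ] None
1 0.22 [ 41.8264 189.4324  63.86  ] None
1 0.44 [ 37.8656 171.2663 104.6036] None
scoop 1 0.44 [ 0.4954 -0.1289 64.0188] None
scoop 1 0.2 [ 5.9904 25.0737 53.1453] None
scoop 1 0 [10.041  43.6512 39.6015] None
scoop 1 -0.35 [15.4733 68.566   7.8643] None
sc -12 [-0.4784  0.022   2.0058 -0.      1.1138 -0.2689]
sc 0 [-0.4784  0.022   2.0058  0.      1.1138 -0.4784]
sc 14 [-0.4784  0.022   2.0058  0.      1.1138 -0.7227]
-1 0 [ 43.7977 198.4733  20.041 ] None
-1 0.22 [ 41.8264 189.4324  63.86  ] None
-1 0.44 [ 37.8656 171.2663 104.6036] None
scoop -1 0.44 [ 0.4954 -0.1289 64.0188] None
scoop -1 0.2 [ 5.9904 25.0737 53.1453] None
scoop -1 0 [10.041  43.6512 39.6015] None
scoop -1 -0.35 [15.4733 68.566   7.8643] None
sc -12 None
sc 0 [-0.4784  0.022   2.0058  0.      1.1138  2.6632]
sc 14 [-0.4784  0.022   2.0058  0.      1.1138  2.4189]<sys>:0: UserWarning: Gimbal lock detected. Setting third angle to zero since it is not possible to uniquely determine all angles.
```

```bash
sed -i 's/def ap(T,p): .*/def ap(T,p): return T[:3,:3]@(np.asarray(p,float)*1e-3)+T[:3,3]  # p in mm/' h.py; python3 -W ignore - <<'E'
from plant import *
from h import *
np.set_printoptions(precision=4,suppress=True)
s=1
for th in (0,.22,.44):
    B=bin_T(th); g=ap(B,[0,203,20]); TR=toolR(B[:3,:3],s); p=g+TR[:,0]*.019
    print(s,th,p,inverse_kinematics(p,rpy(TR)))
for tilt in (.44,.2,0,-.35):
    Sc=bin_T(tilt)[:3,:3]; TR=toolR(Sc,s)
    lip=ap(bin_T(.44),[0,-50,-30]); g=lip+Sc@np.array([0,.077,.088]); p=g+TR[:,0]*.019
    print('scoop',s,tilt,p,inverse_kinematics(p,rpy(TR)))
for tilt in (.9,.7,.5,-.35):
    Sc=bin_T(tilt)[:3,:3]; TR=toolR(Sc,s)
    lip=np.array([.61,-.18,.03]); g=lip+Sc@np.array([0,.077,.088]); p=g+TR[:,0]*.019
    print('tray',s,tilt,p,inverse_kinematics(p,rpy(TR)))
for p in ([.6,.15,.40],[.55,.15,.4],[.5,.12,.35]):
    TR=toolR(bin_T(0)[:3,:3]); print(inverse_kinematics(p,rpy(TR)))
    B=bin_T(0)
    # camera look
E
```

```text
1 0 [0.5957 0.3313 0.061 ] [ 0.392   0.5098  1.49   -0.      1.1418  0.6067]
1 0.22 [0.5947 0.3263 0.1053] [0.2905 0.3619 1.6159 0.2199 1.0664 0.4079]
1 0.44 [0.5915 0.312  0.1474] [0.1649 0.2402 1.7304 0.4736 1.0501 0.1656]
scoop 1 0.44 [0.5542 0.1406 0.1068] [-0.1474  0.153   1.9188  0.499   1.0932 -0.1711]
scoop 1 0.2 [0.5587 0.1616 0.0945] [0.0333 0.1998 1.8367 0.2219 1.0659 0.1442]
scoop 1 0 [0.562  0.1765 0.0806] [ 0.1705  0.2882  1.745  -0.      1.1083  0.3852]
scoop 1 -0.35 [0.566  0.1951 0.05  ] [ 0.361   0.5162  1.5478 -0.3043  1.2867  0.6924]
tray 1 0.9 [ 0.6087 -0.186   0.1332] [-0.7852  0.633   1.4239  0.7229  1.6546 -0.7276]
tray 1 0.7 [ 0.6131 -0.1659  0.1324] [-0.7012  0.5162  1.4958  0.6069  1.5164 -0.6427]
tray 1 0.5 [ 0.6173 -0.1463  0.1275] [-0.5986  0.4268  1.5517  0.4692  1.3866 -0.524 ]
tray 1 -0.35 [ 0.6304 -0.0862  0.0684] [-0.0811  0.4708  1.5723 -0.3774  1.1737  0.2942]
[ 0.1175  0.1549  1.2912 -0.      1.6955  0.3322]
[ 0.1279  0.0354  1.4192 -0.      1.687   0.3426]
[ 0.0821 -0.0993  1.6416 -0.      1.5993  0.2968]
```

```bash
cat >> h.py <<'E'
def snap(name,tag):
    from plant import get_image,get_calibration
    c=get_calibration(name); im,d=get_image(name)
    cv2.imwrite(f"pics/{tag}.png",im[:,:,::-1]); np.savez(f"{tag}.npz",im=im,d=d,**c); return im,d,c
E
python3 -W ignore - <<'E'
from plant import *
from h import *
B=bin_T(0); TR=toolR(B[:3,:3]); p=ap(B,[0,100,0]); p[2]=.25
movep(p,rpy(TR)); snap("wrist","w1"); print(observe()['time_s'],observe()['eef_pos'],p)
E
```

```text
3.175 [0.57412406 0.22993013 0.24996364] [0.57380304 0.23070456 0.25      ]
```

View pics/w1.png

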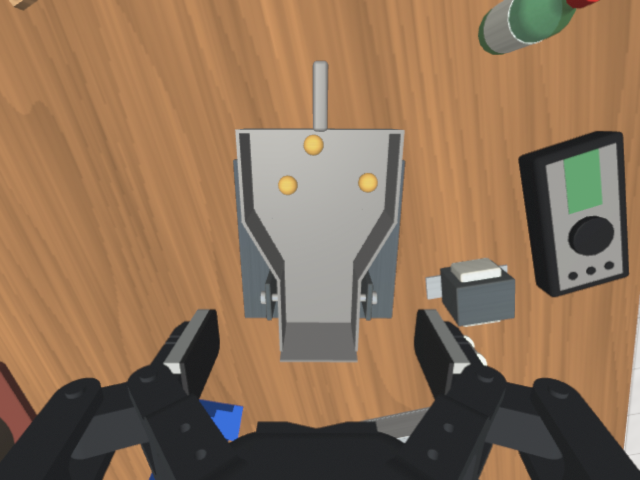

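```bash
cat > fit1.py <<'E'
from h import *
from scipy.optimize import least_squares
im,d,c=load("w1.npz")
pts=np.array([[-73,173,20],[73,173,20],[-42,-66.5,20],[42,-66.5,20],[-39,-50,-30],[39,-50,-30],[0,224,40]],float)
uv=np.array([[236,129],[404,129],[280.5,360.5],[356.5,360.5],[287,322.5],[354.5,322.5],[320,62]],float)
def W(s): return np.array([ap(bin_T(0,s[:3]),p) for p in pts])+[0,0,s[3]]
r=least_squares(lambda s:(proj(c,W(s))-uv).ravel(),ST+[0.])
print(r.x,np.rad2deg(r.x[2])); print(r.fun.reshape(-1,2).round(1))
q=proj(c,W(r.x))
b=cv2.resize(im[:,:,::-1][40:380,220:420],None,fx=2.3,fy=1.7,interpolation=cv2.INTER_CUBIC) if 0 else cv2.resize(im[:,:,::-1][40:380,200:440],None,fx=1.75,fy=1.75,interpolation=cv2.INTER_CUBIC)
for p in q: cv2.drawMarker(b,tuple(np.int32((p-[200,40])*1.75)),(0,0,255),cv2.MARKER_CROSS,9,1)
cv2.imwrite("pics/w1fit.png",b)
E
python3 fit1.py
```

```text
[ 5.56996432e-01  1.33456588e-01 -2.13599410e-01  1.25572916e-04] -12.238344705418651
[[-0.6  1.3]
 [ 0.5  0.9]
 [ 0.7  0. ]
 [ 1.7 -0.2]
 [ 0.1 -0.4]
 [-3.  -0.5]
 [ 0.3 -1.3]]
```

View pics/w1fit.png

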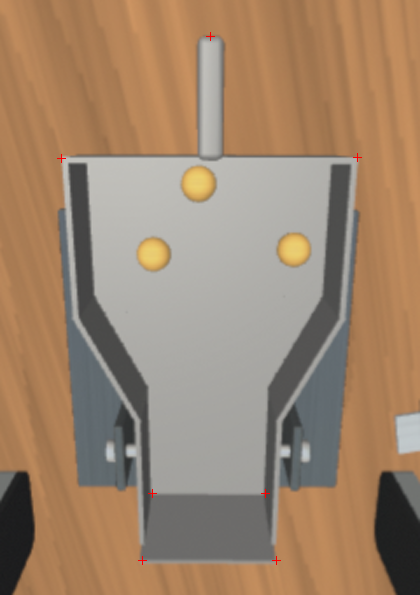

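```bash
sed -i 's/^ST=.*/ST=[0.556,0.1334,-0.2136]/' h.py; python3 -W ignore - <<'E'
from plant import *
from h import *
np.set_printoptions(precision=4,suppress=True)
B=bin_T(0); TR=toolR(B[:3,:3]); p=ap(B,[0,203,1])
movep(p+[0,0,.06],rpy(TR)); move_l(p,feed=.12)
o=observe(); print(o['time_s'],o['eef_pos']-p,o['ft_force'])
gripper_to(0.005,f_grip=30); o=observe(); print(o['time_s'],o['opening'],o['eef_pos']-p,B[:3,:3].T@o['ft_force'],B[:3,:3].T@(o['eef_pos']-p))
snap("wrist","w2")
E
```

```text
4.525 [ 0.0006 -0.0001  0.0009] [ 0.3333 -0.1467  0.4623]
5.1833 0.011817284104274463 [0.0003 0.     0.0003] [ 0.5384 -0.1891  0.735 ] [0.0003 0.0001 0.0003]
```

View pics/w2.png

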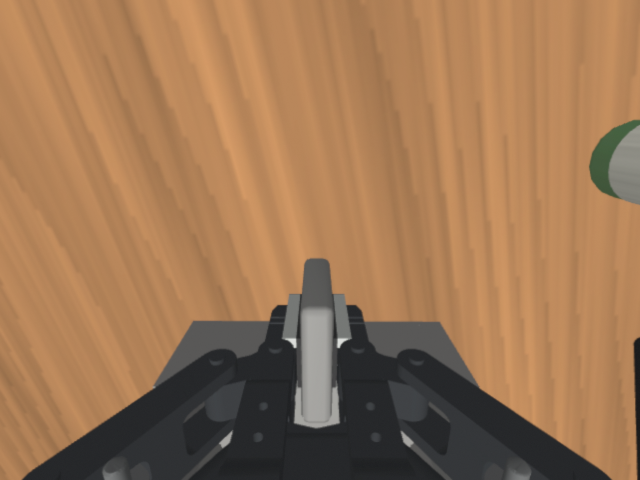

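```bash
cat >> h.py <<'E'
def fin_pose(th,over=0):
    B=bin_T(th); TR=toolR(B[:3,:3]); return ap(B,[0,203,1]),rpy(TR)
E
python3 -W ignore - <<'E'
from plant import *
from h import *
np.set_printoptions(precision=3,suppress=True)
gripper_to(0.005,f_grip=60)
for th,f in [(.05,.05),(.1,.05),(.15,.05),(.19,.05),(.22,.03),(.24,.02),(.26,.02),(.28,.02)]:
    p,r=fin_pose(th); move_l(p,feed=f,rotation=r)
    o=observe(); print(th,o['time_s'],o['eef_pos']-p,bin_T(0)[:3,:3].T@o['ft_force'],o['torque'])
snap("top","t1")
E
python3 -c "
import cv2
im=cv2.imread('pics/t1.png');cv2.imwrite('pics/t1c.png',cv2.resize(im[170:290,150:310],None,fx=4,fy=4,interpolation=cv2.INTER_CUBIC))"
```

```text
0.05 5.8 [ 0. -0.  0.] [ 1.63  -0.388  1.216] [ 0.182 -0.166 -0.235]
0.1 6.15 [ 0. -0.  0.] [2.315 0.441 1.009] [ 0.157 -0.263 -0.278]
0.15 6.5 [ 0. -0.  0.] [ 3.282 -0.292  0.998] [ 0.072 -0.391 -0.304]
0.19 6.8083 [ 0. -0.  0.] [3.232 0.468 0.336] [ 0.049 -0.477 -0.371]
0.22 7.1583 [ 0.  0. -0.] [ 4.303  1.121 -0.754] [ 0.05  -0.663 -0.391]
0.24 7.5083 [ 0.  0. -0.] [ 4.142  2.824 -1.967] [ 0.044 -0.702 -0.492]
0.26 7.8583 [ 0.  0. -0.] [ 4.648  2.166 -2.478] [ 0.055 -0.762 -0.382]
0.28 8.2083 [ 0.  0. -0.] [ 5.982  1.887 -2.656] [ 0.075 -0.738 -0.439]
```

View pics/t1c.png

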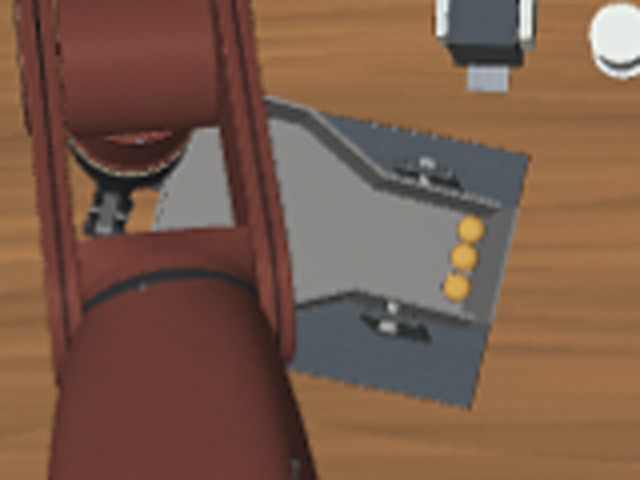

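```bash
python3 -W ignore - <<'E'
from plant import *
from h import *
np.set_printoptions(precision=3,suppress=True)
for th,f in [(.33,.05),(.38,.05),(.41,.04),(.43,.03),(.44,.03),(.45,.03)]:
    p,r=fin_pose(th); s=move_l(p,feed=f,rotation=r,max_force=25)
    o=observe(); print(th,s,o['time_s'],o['eef_pos']-p,bin_T(0)[:3,:3].T@o['ft_force'],o['torque'],o['opening'])
    if s: break
snap("wrist","w3"); snap("scene","s3")
E
python3 -c "
import cv2
im=cv2.imread('pics/s3.png');cv2.imwrite('pics/s3c.png',cv2.resize(im[120:300,340:560],None,fx=3.3,fy=3.3,interpolation=cv2.INTER_CUBIC))"
```

```text
0.33 False 8.6083 [ 0. -0.  0.] [ 2.784 -1.442 -0.251] [ 0.036 -0.522 -0.415] 0.011438427823374115
0.38 False 8.9583 [ 0. -0.  0.] [ 3.297 -1.479  0.15 ] [-0.097 -0.585 -0.45 ] 0.011593456993215923
0.41 False 9.2583 [ 0. -0. -0.] [ 4.918 -0.17  -1.585] [-0.074 -0.653 -0.573] 0.011498515068997786
0.43 False 9.5417 [ 0. -0. -0.] [ 4.996  1.037 -3.043] [-0.194 -0.789 -0.623] 0.011449580919698148
0.44 False 9.7917 [ 0.     0.    -0.001] [ 7.182  4.12  -5.957] [-0.176 -1.059 -0.776] 0.011422090346207333
0.45 False 10.0417 [ 0.     0.001 -0.002] [ 14.388  16.554 -18.274] [-0.254 -1.888 -1.174] 0.011170974006804177
```

View pics/s3c.png

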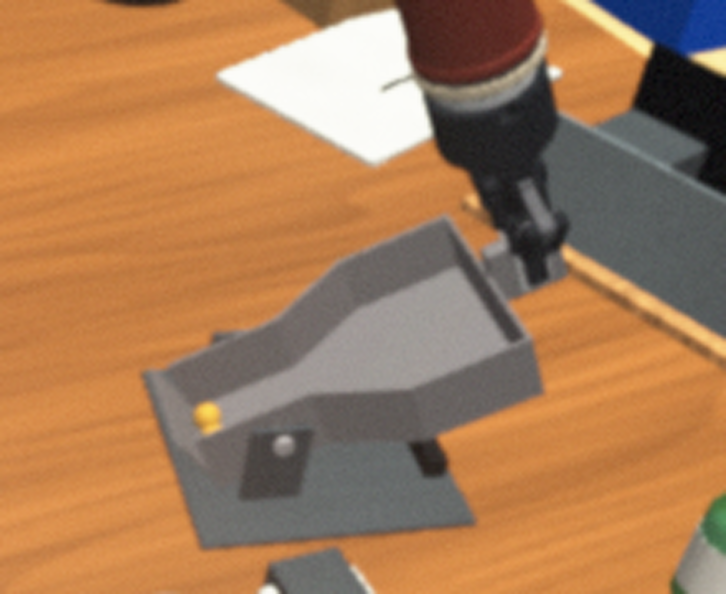

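View pics/w3.png

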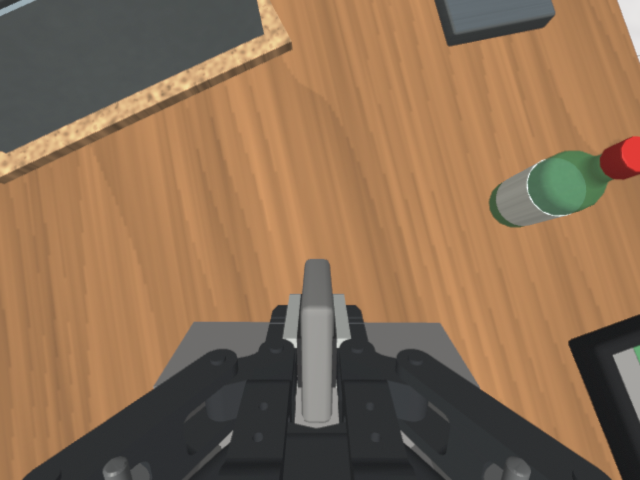

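```bash
python3 -W ignore - <<'E'
from plant import *
from h import *
np.set_printoptions(precision=3,suppress=True)
p,r=fin_pose(.442); move_l(p,feed=.03,rotation=r)
print(observe()['ft_force'])
gripper_to(0.06); 
B=bin_T(.44); move_l(p+B[:3,:3]@np.array([0,0,.08]),feed=.15)
TR=toolR(bin_T(0)[:3,:3]); q=ap(bin_T(0),[0,40,0]); q[2]=.25
movep(q,rpy(TR)); snap("wrist","w4"); o=observe();print(o['time_s'],o['opening'])
E
```

```text
[ 9.685  4.058 -7.366]
12.1583 0.060158365130753226
```

View pics/w4.png

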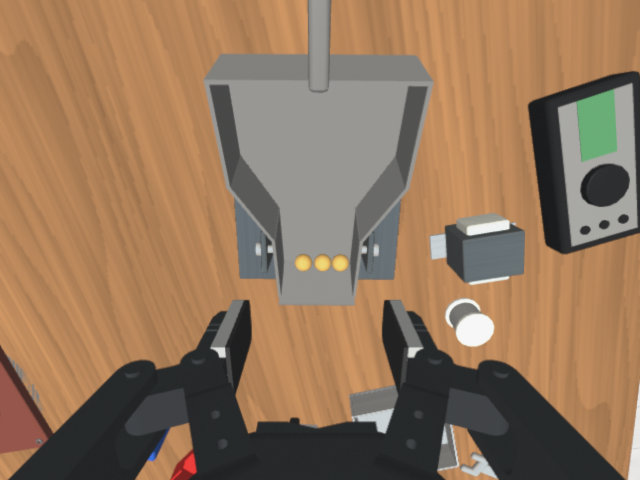

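```bash
cat > fit4.py <<'E'
from h import *
from scipy.optimize import least_squares
np.set_printoptions(precision=4,suppress=True)
im,d,c=load("w4.npz")
pts=np.array([[-73,173,20],[73,173,20],[-42,-66.5,20],[42,-66.5,20]],float)
uv=np.array([[208,82],[431,82],[280,304],[353.5,304]],float)
W=lambda s: np.array([ap(bin_T(s[3],s[:3]),p) for p in pts])
r=least_squares(lambda s:(proj(c,W(s))-uv).ravel(),ST+[0.44]); print(r.x,r.fun.reshape(-1,2).round(1))
r2=least_squares(lambda s:(proj(c,W(ST+[s[0]]))-uv).ravel(),[0.44]); print(r2.x,r2.fun.reshape(-1,2).round(1))
hsv=cv2.cvtColor(im[:,:,::-1].copy(),cv2.COLOR_BGR2HSV)
m=cv2.inRange(hsv,(12,120,120),(28,255,255)); m[:, :285]=0; m[:,360:]=0; m[:250]=0;m[276:]=0
g=cv2.cvtColor(im,cv2.COLOR_RGB2GRAY)
b=cv2.resize(im[245:310,270:365][:,:,::-1],None,fx=8,fy=8,interpolation=cv2.INTER_CUBIC); cv2.imwrite("pics/w4c.png",b)
for u in [(303.5,263),(322.5,263),(340.5,263)]:
    for B in (bin_T(.44),bin_T(r.x[3],r.x[:3])):
        o=c['world_from_camera'][:3,3]; ry=c['world_from_camera'][:3,:3]@rays(c,[u])[0]
        ol=B[:3,:3].T@(o-B[:3,3]); rl=B[:3,:3].T@ry; t=(-.020-ol[2])/rl[2]; print(u,(ol+t*rl)*1e3)
E
python3 fit4.py
```

```text
[ 0.5563  0.1322 -0.2169  0.4214] [[-2.3 -1.1]
 [ 1.8  0.1]
 [-0.5  1.3]
 [ 1.3  1.7]]
[0.4309] [[-4.6 -1.4]
 [ 1.  -1. ]
 [-0.7  0.1]
 [ 1.1  0.3]]
(303.5, 263) [-15.5236 -42.8618 -20.    ]
(303.5, 263) [-15.8786 -40.2036 -20.    ]
(322.5, 263) [  6.361  -42.7948 -20.    ]
(322.5, 263) [  5.9064 -40.0399 -20.    ]
(340.5, 263) [ 27.0887 -42.7336 -20.    ]
(340.5, 263) [ 26.5356 -39.8872 -20.    ]
```

View pics/w4c.png

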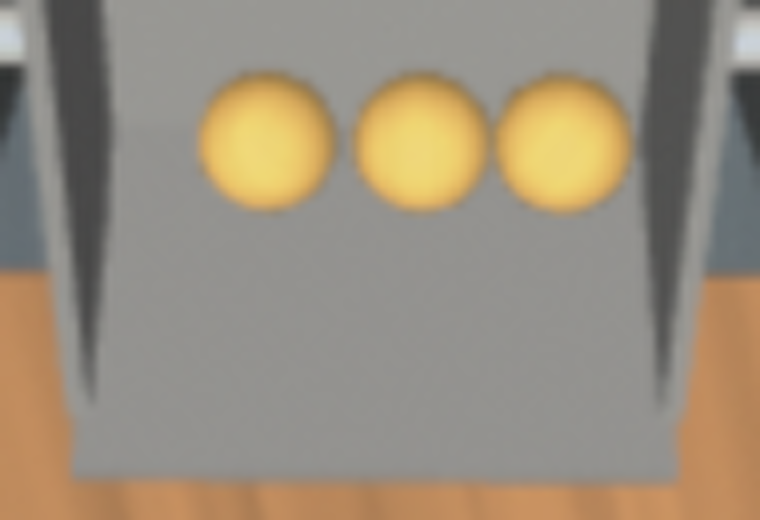

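```bash
python3 -W ignore - <<'E'
from plant import *
from h import *
yaw=np.deg2rad(-14.2); R=Rt.from_euler('z',yaw).as_matrix()
o0=np.array([.452,-.178,0]); q=o0+R@np.array([0,.06,.20])
movep(q,rpy(toolR(R))); snap("wrist","w5"); o=observe();print(o['time_s'],o['eef_pos']-q)
E
```

```text
13.4 [0.00070174 0.00075477 0.00025723]
```

View pics/w5.png

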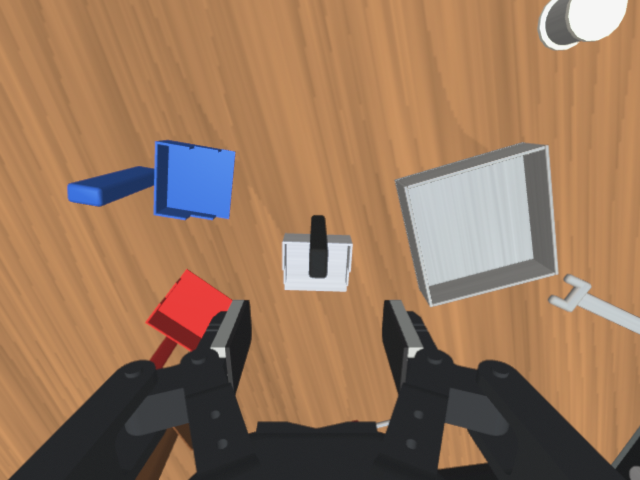

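```bash
python3 -W ignore - <<'E'
from h import *
im,d,c=load("w5.npz")
b=cv2.resize(im[205:300,265:370][:,:,::-1],None,fx=6,fy=6,interpolation=cv2.INTER_CUBIC); cv2.imwrite("pics/w5c.png",b)
E
```

View pics/w5c.png

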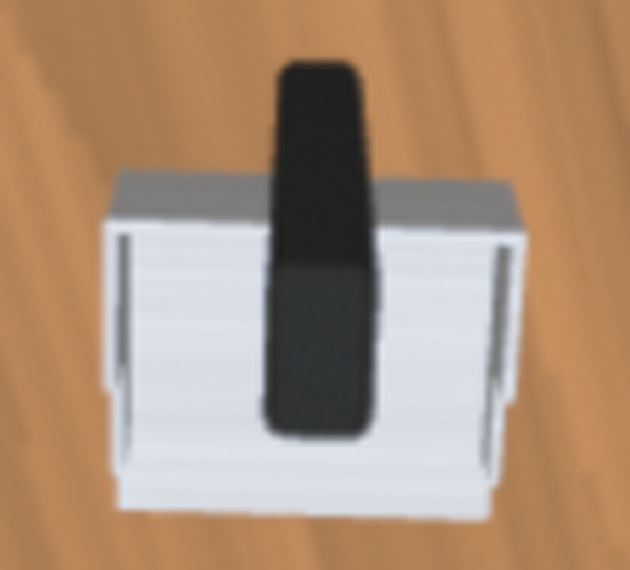

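```bash
cat > fit5.py <<'E'
from h import *
from scipy.optimize import least_squares
np.set_printoptions(precision=4,suppress=True)
im,d,c=load("w5.npz")
# image up = +y side, image right = +x side
pts=np.array([[-34,-33,1],[34,-33,1],[-34,33,27],[34,33,27],[-7,56,110],[7,56,110],[-7,32,110],[7,32,110]],float)*1e-3
cr=np.array([[118,510],[490,520],[103,216],[527,232],[272,263],[378,266],[264,438],[374,439]],float)
uv=(cr+.5)/6-.5+[265,205]
def W(s): return pts@Rt.from_euler('z',s[2]).as_matrix().T+[s[0],s[1],0]
r=least_squares(lambda s:(proj(c,W(s))-uv).ravel(),[.452,-.178,-.25]); print(r.x,np.rad2deg(r.x[2])); print(r.fun.reshape(-1,2).round(1))
# tray
tp=np.array([[-63,63,40],[63,63,40],[63,-63,40],[-63,-63,40]])*1e-3
tuv=np.array([[396.5,180],[548,144],[557,274],[431,306]])
def Wt(s): return tp@Rt.from_euler('z',s[2]).as_matrix().T+[s[0],s[1],0]
r=least_squares(lambda s:(proj(c,Wt(s))-tuv).ravel(),[.61,-.17,0]); print(r.x,np.rad2deg(r.x[2])); print(r.fun.reshape(-1,2).round(1))
E
python3 fit5.py
```

```text
[ 0.4529 -0.1777 -0.2793] -16.001487467036274
[[ 0.1 -0.8]
 [-0.2 -0.8]
 [ 0.4 -0.7]
 [-0.1 -1.3]
 [-0.9  0. ]
 [ 0.9  0.1]
 [-0.3  1.1]
 [ 0.2  1.5]]
[ 0.6133 -0.1686  0.038 ] 2.1794103841523684
[[ 5.2  3.7]
 [-1.2 -1.8]
 [-0.9 -1.7]
 [-3.6 -0.9]]
```

```bash
python3 -W ignore - <<'E'
from plant import *
from h import *
np.set_printoptions(precision=4,suppress=True)
R=Rt.from_euler('z',-.2793).as_matrix()
o0=np.array([.4529,-.1777,0]); q=o0+R@np.array([0,.044,.069]); r=rpy(toolR(R))
movep(q+[0,0,.06],r); move_l(q,feed=.12)
print(observe()['ft_force'])
gripper_to(0.005,f_grip=40); o=observe(); print(o['time_s'],o['opening'],R.T@o['ft_force'])
gripper_to(0.005,f_grip=110); o=observe(); print(o['time_s'],o['opening'],R.T@o['ft_force'])
move_l(q+[0,0,.05],feed=.12); o=observe(); print(o['time_s'],o['opening'],R.T@o['ft_force'],o['torque']); snap("wrist","w6"); snap("scene","s6")
E
python3 -c "
import cv2
im=cv2.imread('pics/s6.png');cv2.imwrite('pics/s6c.png',cv2.resize(im[120:320,200:400],None,fx=3,fy=3,interpolation=cv2.INTER_CUBIC))"
```

```text
[ 0.0905  0.2061 -0.4377]
14.9167 0.013700390873957463 [-0.4756 -0.0197  3.3644]
15.1333 0.012986708474841518 [-1.8299  0.82    5.7265]
15.7 0.01289888517003349 [ 0.0249  0.6893 -1.8309] [-0.0095  0.0232  0.0182]
```

View pics/w6.png

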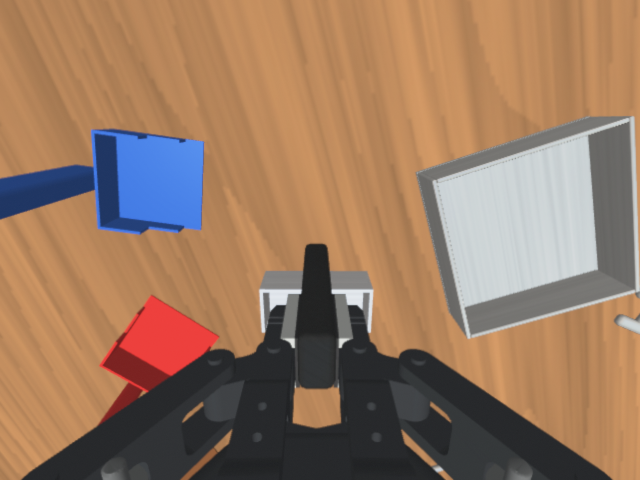

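View pics/s6c.png

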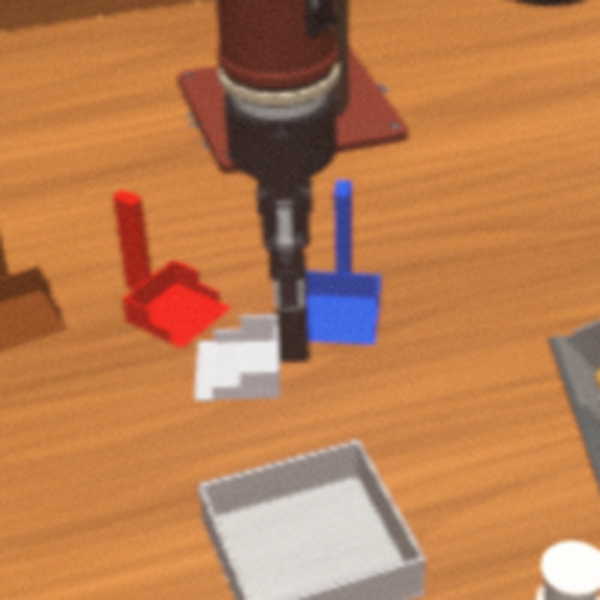

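```bash
cat >> h.py <<'E'
TIP=np.array([0,.077,.069])  # TCP in lip-frame (lip at origin, underside)
def lip_tcp(lip,Rs): return lip+Rs@TIP, rpy(toolR(Rs))
def tcp_lip():
    from plant import observe
    o=observe(); TR=Rm(o['tcp_rot']); Rs=np.c_[TR[:,1],-TR[:,2],-TR[:,0]]
    # tool x=-z, tool y = x ; tool z = x_t × y_t
    Rs[:,1]=np.cross(Rs[:,2],Rs[:,0]); return o['eef_pos']-Rs@TIP,Rs,o
def binlip(p_mm,th,tilt):
    return lip_tcp(ap(bin_T(th),p_mm),bin_T(tilt)[:3,:3])
def in_bin(P,th=.44):
    B=bin_T(th); return B[:3,:3].T@(P-B[:3,3])*1e3
E
python3 -W ignore - <<'E'
from plant import *
from h import *
np.set_printoptions(precision=3,suppress=True)
p0=observe()['eef_pos']; move_l(p0+[0.02,.02,.08],feed=.2)
P=[binlip(a,.44,t) for a,t in [([3,-15,60],.48),([3,-15,0],.48),([3,-15,-32],.48),([3,-50,-30],.48)]]
for p,r in P: print(p,inverse_kinematics(p,r))
movep(*P[0]); l,Rs,o=tcp_lip(); print(o['time_s'],in_bin(l),o['ft_force'])
snap("scene","s7"); snap("wrist","w7")
E
python3 -c "
import cv2
im=cv2.imread('pics/s7.png');cv2.imwrite('pics/s7c.png',cv2.resize(im[120:320,350:550],None,fx=3,fy=3,interpolation=cv2.INTER_CUBIC))"
```

```text
[0.558 0.13  0.205] [-0.189  0.04   1.85   0.503  1.278 -0.13 ]
[0.564 0.155 0.15 ] [-0.14   0.116  1.879  0.525  1.163 -0.143]
[0.567 0.168 0.121] [-0.114  0.164  1.888  0.541  1.103 -0.152]
[0.56  0.137 0.108] [-0.176  0.167  1.912  0.542  1.107 -0.221]
17.3417 [  2.565 -16.356  59.614] [-0.639  0.006 -0.502]
```

View pics/s7c.png

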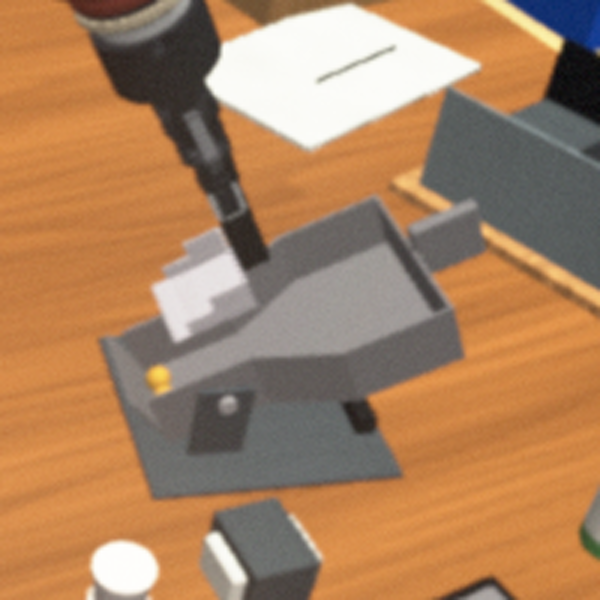

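View pics/w7.png

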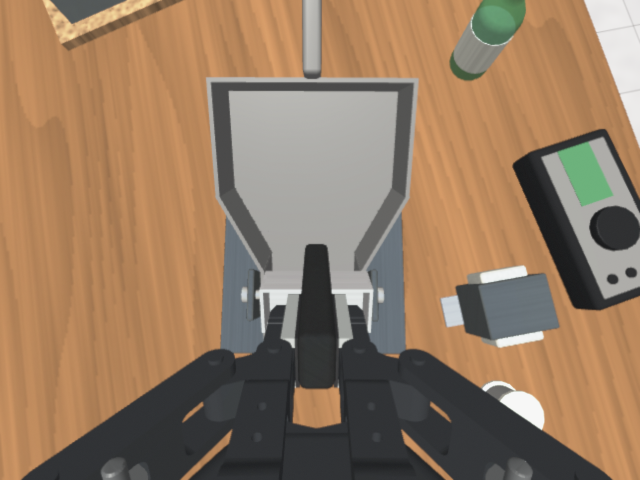

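```bash
python3 -W ignore - <<'E'
from plant import *
from h import *
np.set_printoptions(precision=3,suppress=True)
move_l(binlip([3,-14,-15],.44,.48)[0],feed=.1,max_force=8); l,Rs,o=tcp_lip(); print(o['time_s'],in_bin(l),o['ft_force'])
s=move_l(binlip([3,-14,-37],.44,.48)[0],feed=.03,max_force=3); l,Rs,o=tcp_lip(); print(s,o['time_s'],in_bin(l),bin_T(.44)[:3,:3].T@o['ft_force'],o['torque'])
snap("scene","s8")
E
python3 -c "
import cv2
im=cv2.imread('pics/s8.png');cv2.imwrite('pics/s8c.png',cv2.resize(im[120:320,350:550],None,fx=3,fy=3,interpolation=cv2.INTER_CUBIC))"
```

```text
18.3417 [  3.634 -13.762 -14.436] [ 0.092 -0.667 -1.685]
True 18.9 [  3.264 -14.269 -31.058] [-0.962  0.35   5.904] [-0.769  0.259 -0.048]
```

View pics/s8c.png

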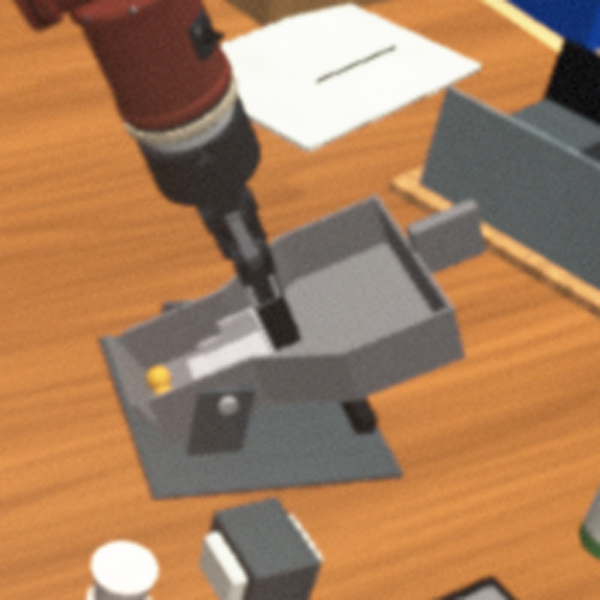

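```bash
python3 -W ignore - <<'E'
from plant import *
from h import *
np.set_printoptions(precision=3,suppress=True)
for y,f,m in [(-30,.05,8),(-40,.03,7),(-46,.02,7),(-50,.02,7),(-53,.02,6)]:
    s=move_l(binlip([3.2,y,-30.6],.44,.48)[0],feed=f,max_force=m); l,Rs,o=tcp_lip(); print(y,s,o['time_s'],in_bin(l),bin_T(.44)[:3,:3].T@o['ft_force'])
    if s: break
snap("scene","s9");snap("top","t9")
E
python3 -c "
import cv2
im=cv2.imread('pics/s9.png');cv2.imwrite('pics/s9c.png',cv2.resize(im[220:290,380:460],None,fx=8,fy=8,interpolation=cv2.INTER_CUBIC))
im=cv2.imread('pics/t9.png');cv2.imwrite('pics/t9c.png',cv2.resize(im[190:280,200:300],None,fx=6,fy=6,interpolation=cv2.INTER_CUBIC))"
```

```text
-30 False 19.4083 [  3.011 -30.749 -30.694] [ 0.061 -0.865  1.547]
-40 False 19.8917 [  3.042 -40.292 -30.623] [-0.766  0.236  1.339]
-46 False 20.3417 [  2.99  -46.323 -30.612] [0.337 0.469 1.576]
-50 False 20.6917 [  3.187 -49.504 -30.451] [-1.209  3.924  3.176]
-53 True 20.9 [  3.183 -49.642 -30.29 ] [0.233 3.663 1.271]
```

View pics/s9c.png

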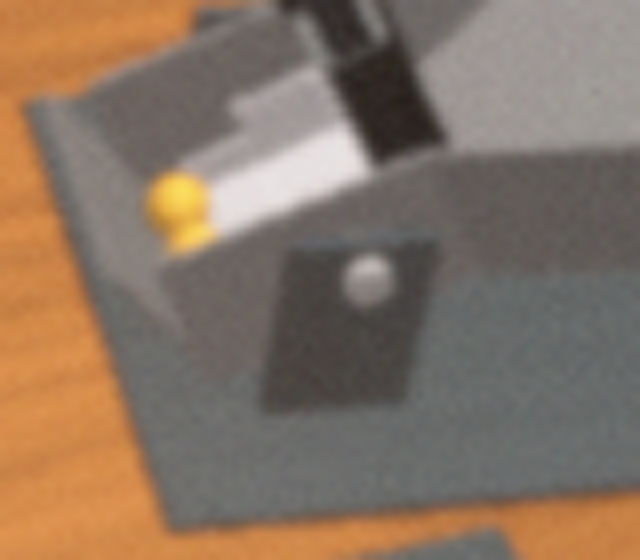

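View pics/t9c.png

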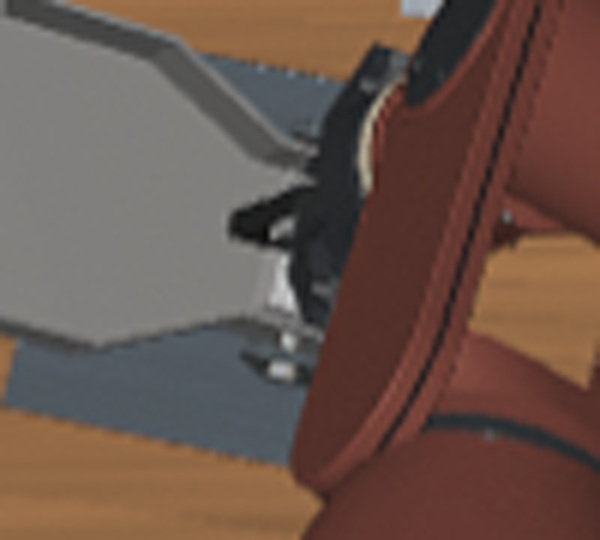

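```bash
python3 -W ignore - <<'E'
from plant import *
from h import *
np.set_printoptions(precision=3,suppress=True)
for h,t in [(3,.42),(9,.3),(17,.2),(26,.1),(32,.03),(38,-.05),(43,-.11),(48,-.16)]:
    p,r=binlip([3,-49.3-h*.268,-30.3+h],.44,t)
    s=move_l(p,feed=.05,rotation=r,max_force=10); l,Rs,o=tcp_lip(); print(h,t,s,o['time_s'],in_bin(l),bin_T(.44)[:3,:3].T@o['ft_force'])
    if s: break
snap("scene","s10")
E
python3 -c "
import cv2
im=cv2.imread('pics/s10.png');cv2.imwrite('pics/s10c.png',cv2.resize(im[180:300,360:480],None,fx=5,fy=5,interpolation=cv2.INTER_CUBIC))"
```

```text
3 0.42 False 21.25 [  2.536 -50.099 -27.764] [ 0.455  0.681 -1.046]
9 0.3 False 21.5417 [  3.708 -50.855 -21.108] [0.996 2.102 4.649]
17 0.2 False 21.7917 [  2.251 -54.214 -14.149] [-0.326 -0.008 -2.728]
26 0.1 False 22.0417 [  1.913 -57.127  -5.46 ] [-0.556 -1.641 -1.672]
32 0.03 False 22.2917 [  2.183 -58.644   0.73 ] [-1.161  2.346  0.136]
38 -0.05 False 22.5417 [  2.575 -59.769   7.009] [-0.695  4.191  0.019]
43 -0.11 False 22.7917 [  3.132 -60.71   12.527] [-0.832  5.333  1.335]
48 -0.16 False 23.0417 [  3.5   -61.754  17.862] [-0.067  6.434  1.827]
```

View pics/s10c.png

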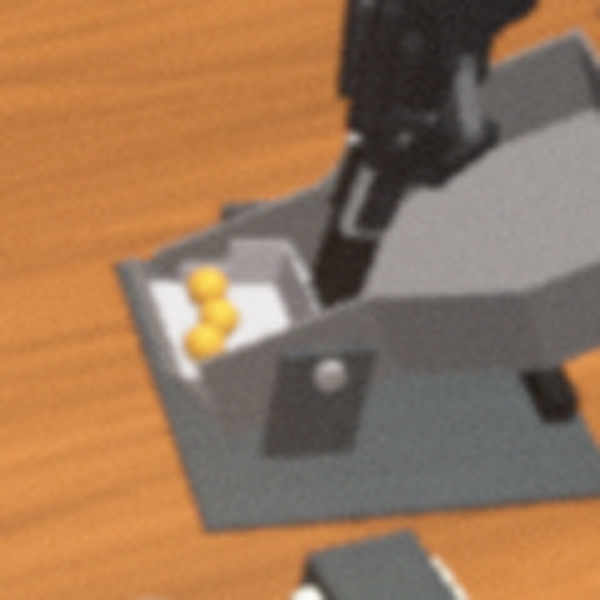

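```bash
python3 -W ignore - <<'E'
from plant import *
from h import *
np.set_printoptions(precision=3,suppress=True)
l,Rs,o=tcp_lip(); B0=bin_T(0)[:3,:3]
u=lambda dz,dy: l+np.array([0,0,dz])+B0@np.array([0,dy,0])
for dz,dy,t,f in [(.012,.001,-.2,.05),(.03,.001,-.28,.06),(.06,.001,-.36,.08),(.09,.001,-.36,.1)]:
    p,r=lip_tcp(u(dz,dy),bin_T(t)[:3,:3]); s=move_l(p,feed=f,rotation=r,max_force=12); o=observe(); print(s,o['time_s'],o['ft_force'])
    if s: break
snap("scene","s11")
E
python3 -c "
import cv2
im=cv2.imread('pics/s11.png');cv2.imwrite('pics/s11c.png',cv2.resize(im[140:300,360:520],None,fx=3.75,fy=3.75,interpolation=cv2.INTER_CUBIC))"
```

```text
False 23.4333 [ 0.302  0.154 -2.854]
False 23.775 [-0.297  0.158 -1.545]
False 24.2083 [ 0.088 -0.267 -1.835]
False 24.6583 [-0.809  0.032 -2.447]
```

View pics/s11c.png

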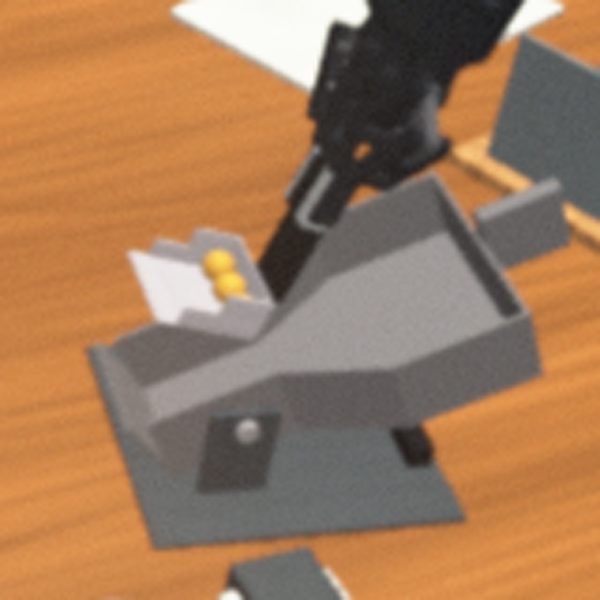

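```bash
python3 -W ignore - <<'E'
from plant import *
from h import *
np.set_printoptions(precision=3,suppress=True)
def SR(yaw,t): return Rt.from_euler('z',yaw).as_matrix()@Rt.from_euler('x',t).as_matrix()
seq=[((.612,-.150,.10),-.36),((.612,-.152,.065),-.1),((.612,-.156,.042),.12),((.612,-.158,.036),.25),((.612,-.163,.026),.45),((.612,-.166,.02),.65)]
for l,t in seq: p,r=lip_tcp(np.array(l),SR(-.05,t)); print(p,inverse_kinematics(p,r))
p,r=lip_tcp(np.array(seq[0][0]),SR(-.05,-.36)); move_l(p,feed=.15,rotation=r)
print(observe()['time_s']); snap("scene","s12"); snap("wrist","w12")
E
python3 -c "
import cv2
im=cv2.imread('pics/s12.png');cv2.imwrite('pics/s12c.png',cv2.resize(im[180:340,250:450],None,fx=3.75,fy=3.75,interpolation=cv2.INTER_CUBIC))"
```

```text
[ 0.617 -0.054  0.137] [-0.024  0.325  1.624 -0.383  1.227  0.163]
[ 0.616 -0.069  0.126] [-0.184  0.3    1.639 -0.107  1.191 -0.095]
[ 0.615 -0.088  0.12 ] [-0.331  0.325  1.622  0.122  1.23  -0.324]
[ 0.615 -0.101  0.122] [-0.415  0.356  1.594  0.243  1.29  -0.444]
[ 0.614 -0.124  0.122] [-0.536  0.439  1.532  0.401  1.407 -0.599]
[ 0.613 -0.146  0.122] [-0.637  0.55   1.448  0.528  1.546 -0.711]
26.3833
```

View pics/s12c.png

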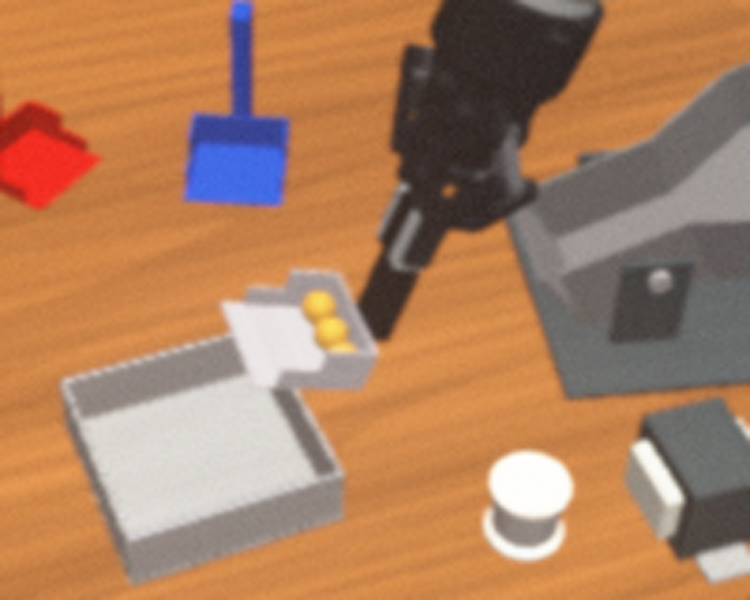

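View pics/w12.png

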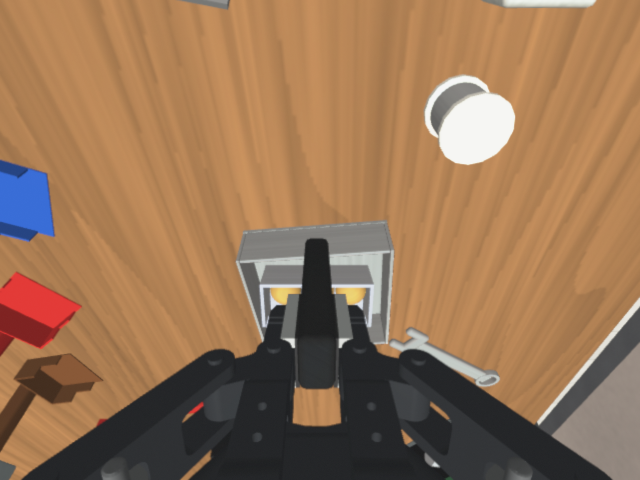

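```bash
python3 -W ignore - <<'E'
from plant import *
from h import *
np.set_printoptions(precision=3,suppress=True)
def SR(yaw,t): return Rt.from_euler('z',yaw).as_matrix()@Rt.from_euler('x',t).as_matrix()
seq=[((.612,-.152,.065),-.1,.06),((.612,-.156,.042),.12,.04),((.612,-.158,.036),.25,.03),((.612,-.161,.030),.35,.03),((.612,-.163,.026),.45,.04),((.612,-.166,.02),.65,.05)]
for l,t,f in seq:
    p,r=lip_tcp(np.array(l),SR(-.05,t)); s=move_l(p,feed=f,rotation=r,max_force=12); o=observe(); print(t,s,o['time_s'],o['ft_force'])
    if s: break
hold(.3); snap("scene","s13")
E
python3 -c "
import cv2
im=cv2.imread('pics/s13.png');cv2.imwrite('pics/s13c.png',cv2.resize(im[180:340,250:450],None,fx=3.75,fy=3.75,interpolation=cv2.INTER_CUBIC))"
```

```text
-0.1 False 26.95 [ 0.447  0.126 -2.165]
0.12 False 27.6083 [ 0.73  -0.489 -1.859]
0.25 False 28.1833 [-1.082  0.148 -1.604]
0.35 False 28.7333 [ 0.323  0.342 -0.765]
0.45 False 29.1667 [-0.591 -0.039 -0.994]
0.65 False 29.775 [ 1.401  0.462 -1.4  ]
```

View pics/s13c.png

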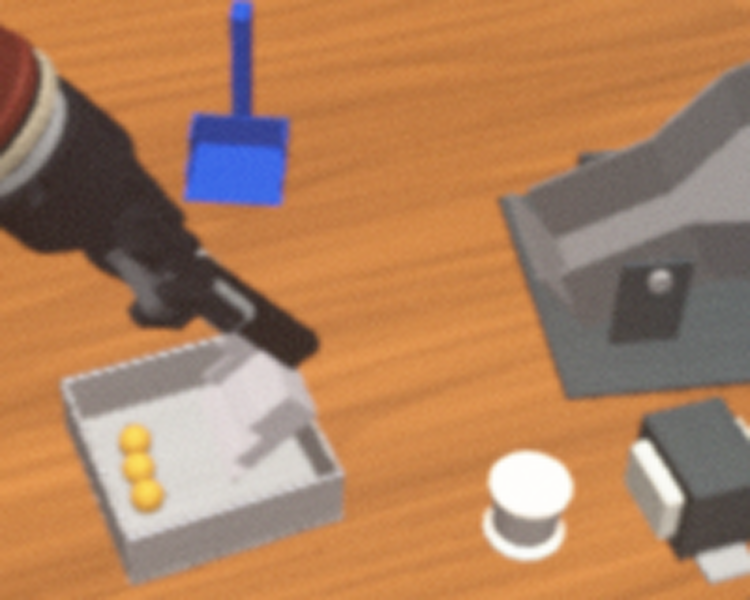

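```bash
python3 -W ignore - <<'E'
from plant import *
from h import *
np.set_printoptions(precision=4,suppress=True)
def SR(yaw,t): return Rt.from_euler('z',yaw).as_matrix()@Rt.from_euler('x',t).as_matrix()
p,r=lip_tcp(np.array([.612,-.150,.07]),SR(-.05,.65)); move_l(p,feed=.1,rotation=r)
p,r=lip_tcp(np.array([.600,-.140,.14]),SR(-.1,.2)); move_l(p,feed=.15,rotation=r)
R=Rt.from_euler('z',-.2793).as_matrix(); o0=np.array([.4529,-.1777,0]); q=o0+R@np.array([0,.044,.069]); rr=rpy(toolR(R))
movep(q+[0,0,.12],rr); move_l(q+[0,0,.015],feed=.12); print(observe()['time_s'],observe()['eef_pos']-q,observe()['ft_force'])
s=move_l(q-[0,0,.006],feed=.02,max_force=4); o=observe(); print(s,o['time_s'],o['eef_pos']-q,o['ft_force'],o['torque'])
snap("scene","s14")
E
python3 -c "
import cv2
im=cv2.imread('pics/s14.png');cv2.imwrite('pics/s14c.png',cv2.resize(im[180:340,230:430],None,fx=3.75,fy=3.75,interpolation=cv2.INTER_CUBIC))"
```

```text
33.1333 [ 0.0008 -0.0003  0.0158] [-0.261  -0.1545 -0.4931]
True 33.7917 [ 0.     -0.      0.0031] [-0.3456  0.1188  4.5559] [-0.241   0.1961 -0.0434]
```

View pics/s14c.png

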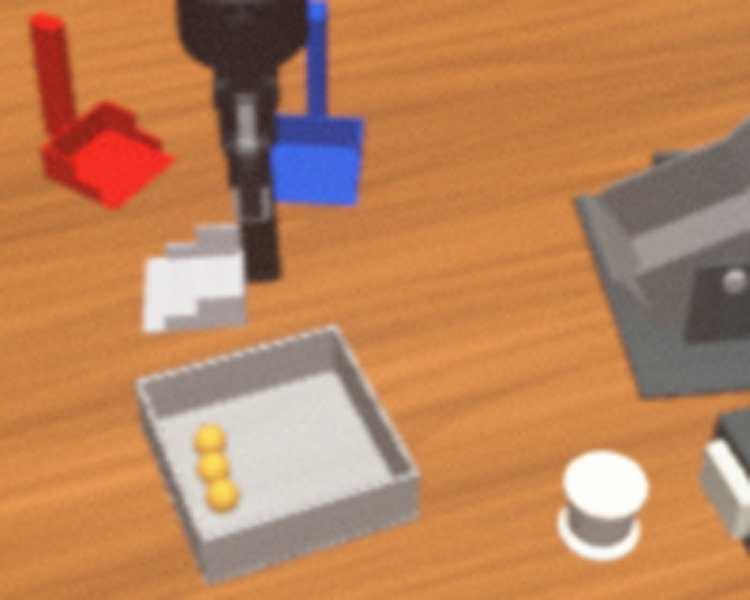

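```bash
python3 -W ignore - <<'E'
from plant import *
from h import *
np.set_printoptions(precision=4,suppress=True)
R=Rt.from_euler('z',-.2793).as_matrix(); R2=R@Rt.from_euler('x',-.04).as_matrix()
p=observe()['eef_pos']+R@np.array([0,.0028,-.0028])
s=move_l(p,feed=.01,rotation=rpy(toolR(R2)),max_force=8); o=observe(); print(s,o['time_s'],o['ft_force'],o['torque'])
gripper_to(.03); o=observe(); print(o['opening'],o['ft_force'])
gripper_to(.06)
move_l(o['eef_pos']+R2@np.array([0,0,.08]),feed=.1)
q=o['eef_pos']+R@np.array([0,.02,.16]); move_l(q,feed=.2)
snap("wrist","w15"); snap("scene","s15"); snap("top","t15"); print(observe()['time_s'])
E
python3 -c "
import cv2
im=cv2.imread('pics/s15.png');cv2.imwrite('pics/s15c.png',cv2.resize(im[180:340,230:430],None,fx=3.75,fy=3.75,interpolation=cv2.INTER_CUBIC))"
```

```text
False 34.3417 [-1.9728 -1.0328  5.1126] [-0.2988  0.2667 -0.0944]
0.02995050099741435 [-0.468  -0.0493 -0.0893]
36.7
```

View pics/s15c.png

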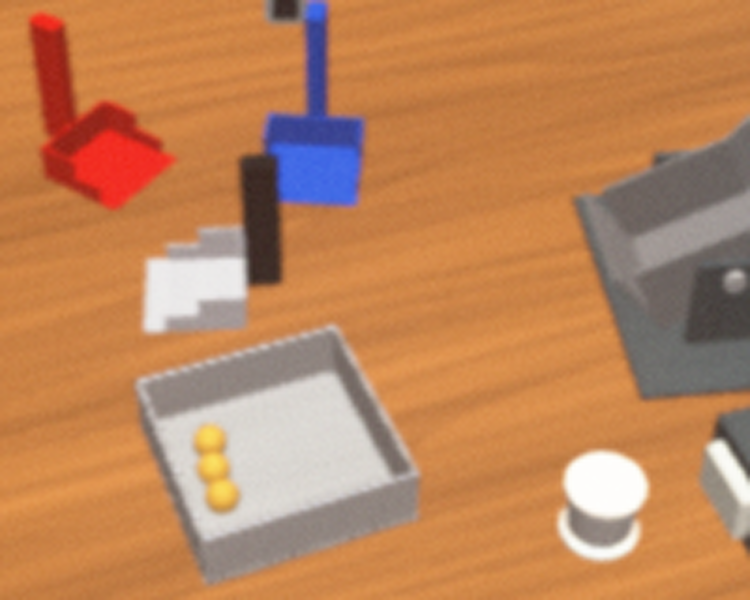

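View pics/w15.png

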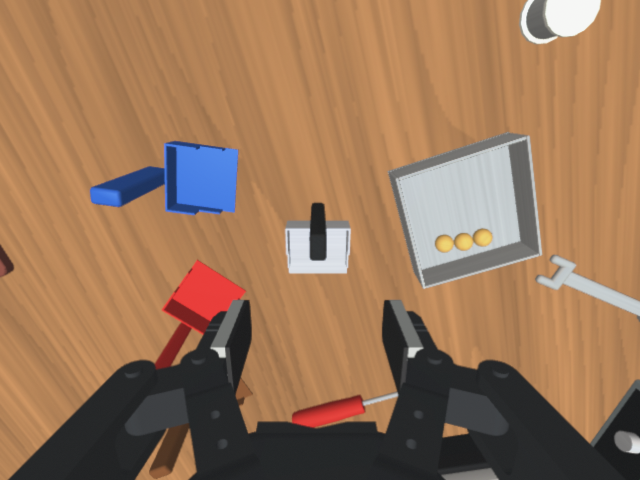

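View pics/t15.png

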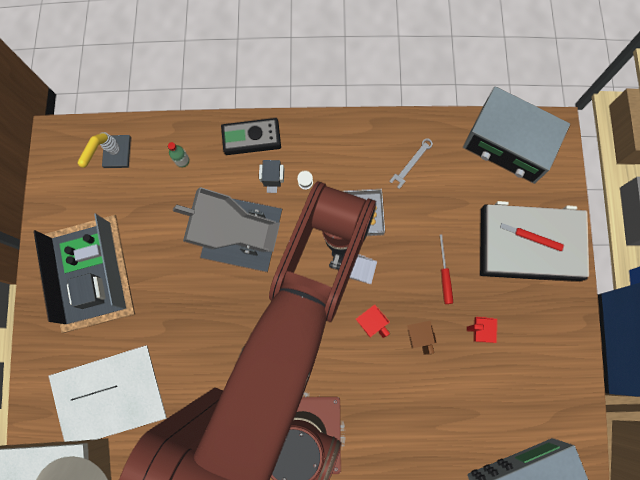

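```bash
python3 -W ignore - <<'E'
from plant import *
hold(.3); job_done(); print(observe()['time_s'])
E
```

```text
the job is handed in; nothing more can be done
the job is handed in; nothing more can be done
```

I handed the job in at about 37 s. `job_done()` gives no verdict, so what follows is what my own checks showed.

- **Bin:** I gripped the fin and lifted the bin along its arc until it pressed firmly against the stop at about 0.44 rad. The three balls rolled down into a row against the pocket's end wall. After I let go, a rough wrist-camera fit put the tilt at 0.42–0.43 rad. The scoop met the floor within 1 mm of where 0.44 rad would put it.
- **Scooping:** I took the aluminium scoop with the black handle, left the look-alikes alone, and slid the lip under the balls to the wall. One pass picked up all three balls, which I carried tipped back and poured into the tray. The fingers stayed up on the handle throughout.
- **Scoop put back:** It had tilted about 0.04 rad in the grip, so the lip touched the bench first. I compensated for that before letting go.

**Last checks:** The final scene and wrist pictures show the three balls lying in a row in the upright tray. The scoop stands upright on the bench about 160 mm from the tray's centre, and the gripper is clear of everything. In the top view the spool, transformer and screwdriver are where they started. My tray fit had a residual of about 5 pixels at one corner, so I used an average of the wrist and top-camera positions, and the pour landed inside.

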